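# Lock a filter stage onto its holder with a quarter turn

### The job

Take the narrow filter stage that has two lugs, set it down into the collar of the fixed lower stage with its lugs through the two gaps, and give it a quarter turn clockwise (seen from above) until it is fully home, lugs under the lips. Leave it standing there locked, and do not disturb the wide three-lug stage.

Things in the scene. Friction and masses are not known exactly. Their poses are not given: they have to be found in the camera images.
- stage: Narrow filter stage, loose, upright on the bench: ribbed metal cylinder 52 mm across, 70 high, 0.15-0.35 kg; on top a grey grip bar 52 long, 16 thick, 32 high (top at 102). At the very bottom two opposite lugs, 20 wide, 10 high, reach 46 from the axis. Origin: centre of the underside; z up; x along bar and lugs, y across the bar. A half turn makes no difference.
- lower_stage: Lower stage, fixed: metal drum on a 140 mm round foot, with an open bayonet collar on top (120 mm across, top at 69). Two lips reach inward to 34 mm from the axis. The two gaps between them, 60 degrees wide, are centred on its +x and -x: lugs go down there with 15 degrees and 8 mm of room either way. Locked, the lugs lie along +y and -y. Origin: centre of the underside, on the bench; z up.
- collar (a point): Centre of the collar's flat floor (108 mm across, 46 mm above the bench) where the stage's underside comes to rest; axes as lower_stage. The lips' undersides are 15 mm above it, so a lug has 5 mm to spare. From the gaps the stage turns 90 degrees clockwise seen from above; end stops allow about 3 more. Anticlockwise is blocked. No spring, only friction.
- wide_stage: Bystander, loose: stage of another holder, 76 mm across, 52 high, three lugs reaching 60 mm from the axis, the same grip bar along its x (top at 84). It does not fit. It and the narrow stage may stand on either side. Origin: centre of the underside. Also about, farther out: an amber jar (68 mm across, 95 high) and a fixed low tray of cream tubes (260 x 120, 32 high).
Things that resemble listed ones, but are neither listed nor needed, are in the scene too. Leave any yellow look-alike of the lower_stage alone.

How it is judged:
At the end, for the whole second after the job is handed in: The narrow stage rests upright (within 6 degrees) and still on the collar's floor (underside within 4 mm of it), its axis within 12 mm of the lower stage's, turned so that its lugs and bar lie within 17 degrees of the lower stage's y axis (under the middle of the lips) (horizontal distance between stage and collar below 0.012 m and z of stage in the frame of collar between -0.004 and 0.004 m and angle between the x axis of stage and the y axis of lower_stage, either way round below 0.3 rad and angle between stage's own z axis and vertical below 0.1 rad and linear speed of stage below 0.02 m/s); the robot touches nothing.
It fails at once if the wide stage is moved by more than 30 mm (distance of wide_stage from where it was at the start of the episode above 0.03 m).
It also fails if it takes over 42 s, if anything falls off the work surface, if the arm or the gripper's body presses on something with over 40 N, if the wrist force passes 120 N, or if a joint passes its speed limit or range.

### The arm

A 7-joint arm with a two-finger parallel gripper is mounted at the origin on the work surface. World frame = base frame: x ahead of the robot, y to its left, z up, the work surface at z = 0. Lengths are in m, angles in rad, forces in N, time in s.
With the tool pointing down it reaches from about 0.4 to 0.85 m from the base axis. Payload 10.4 kg.
Tool frame: the origin (TCP) lies at the very end of the fingers, on their centre line; the grasp point (between the pads) lies manip.hold_point_z behind it (manip.hold_point_z is the distance from the TCP to the grasp point, in m); z points along the fingers, y is the direction in which the jaws open and shut (so a half turn about z gives the same grasp; the last joint's range is limited). The gripper opens to 85 mm and grips with 20 to 120 N. Pads are 22 mm wide; open, the fingers measure 114 mm over their backs; the gripper's body (76 mm by 85 mm) begins 54 mm behind the grasp point. The pads swing forward as they close: fully open they stand 13 mm farther back than shut.
Start: joints at [1.215, 0.332, -0.065, 1.46, 0.022, 1.35, -0.088], TCP at [0.204, -0.591, 0.202] pointing down, gripper open.
Joint ranges: [-2.6, 2.6], [-0.5, 2.12], [-1.47, 1.34], [0.16, 2.42], [-1.27, 4.41], [0.06, 2.06], [-2.6, 2.6]. Speed limits (rad/s): [2.22, 2.22, 2.79, 2.79, 3.14, 3.14, 3.14].

### API

Orientations are given as a unit quaternion [x, y, z, w].
In Python, from workcell import manip gives the robot as it stands.
- The arm moves only by the tool jog_arm, never from a script. Its arguments are lists of equal length, an entry for each row: "translation": the shift along the world's x, y, z in mm, a list of three; "turn": the turn about the world's z in degrees. In form: {"translation": [[x, y, z], ...], "turn": [turn, ...]}. A call has 1 to 12 rows; each row is the pose to reach, as a shift and turn from the pose measured when the call began; what a row does not reach only later rows make up. A row lasts 1/12 s, in which the tool goes at most 41.7 mm and 7.16 degrees, less where a joint would pass 70% of its speed; a pose out of reach is approached as far as the arm can. A call with a gripper value outside its range is refused whole. "grip" is the finger opening in mm, from 0 to 85.4, set as the call begins (left out, the last holds). The fingers move at their own pace and stop on an object; "grip_force" is the grip in N (left out, the last holds). Time passes only in rows, so rows that repeat a pose let the fingers close. It gives the time, the measured TCP pose, the force and the opening at its end, in the units of the state.
- manip.get_obs(): the state, without advancing time (a new reading comes with each control period).
- manip.camera(name): name is "side" or "top" or "wrist"; returns a dict with "frame" (480x640x3 uint8, red, green, blue), "mtx" (3x3 intrinsics, pixels), "pose" (4x4, takes a point from camera to world coordinates). Camera axes: x right, y down, z forward; pixel columns grow to the right and rows downward; lengths in m; the calibration is good to about 2 mm. A picture is of the moment at which its call begins. There is no depth.
- manip.hand_in(): hands the job in, once; it reports no verdict.
Trained networks look in a picture, given as the dict that the camera call returned (one of the last four; its "shot" number tells which), for a name from the list of things; names that differ only in an ending like _2 or _b are one class to them, and where a whole thing is asked for, a point or a joint stands for the part that bears it (a point fixed in the world has none). Each returns a list of dicts, best first, with "confidence" (0 to 1); they miss things now and then, are a little off and sometimes report something else, mostly with a low value. They report only what shows in the picture. A call takes as long as a camera call. They do not tell look-alikes from the thing itself.
- manip.outline_of(picture, label): "mask" (480x640 bool, what is visible of it) and "extent" ([left, top, right, bottom] in pixels, round what is visible of it).
- manip.pinpoint(picture, label): "at" ([column, row] in pixels: a listed point, or the origin of a listed thing).
The state is a dict: "clock": time; "joint_pos": joint angles; "joint_velocities": joint speeds; "tau": joint torques, N m; "position": TCP position; "ee_rot": TCP orientation; "ft_force": force on the tool from outside, world axes, zero at the start; "torque": the same for the moment, N m; "grip_width": opening from 0.0 (shut) to 1.0 (fully open).
Only numpy, scipy, OpenCV 4.12 (cv2) and the standard library are available. Lean on these libraries where they do the work, as an engineer would, in place of code of your own. Each camera call takes 0.05 s, during which the arm holds its last target. There are 200 camera calls.

## Working session

There is one attempt and no reset: what is moved stays moved. The work goes in short steps, Python scripts to look and compute and a tool call to move; the robot and the scene stay as the last step left them, time stands still between calls to the robot, and variables do not carry over. Pictures are saved under pics/ and viewed, about 8 in all and at most 12, crops included, and the job is handed in when it is done.

Besides the shell and the picture viewer there is one more tool, called after "Request:" in YAML: its name, and indented under it one key for each argument. jog_arm: Moves the arm, as the interface text tells. Its arguments: {"type":"object","properties":{"translation":{"type":"array"},"turn":{"type":"array"},"grip":{"type":"number"},"grip_force":{"type":"number"}},"required":["translation","turn"]}

```bash
mkdir -p pics; cat > h.py <<'E'
import numpy as np, cv2
from workcell import manip
def save(p,n): cv2.imwrite(f'pics/{n}.png',cv2.cvtColor(p['frame'],cv2.COLOR_RGB2BGR))
def ray(p,uv,z):
    d=p['pose'][:3,:3]@np.linalg.solve(p['mtx'],[uv[0],uv[1],1]); o=p['pose'][:3,3]
    return o+d*(z-o[2])/d[2]
def proj(p,X):
    c=p['pose'][:3,:3].T@(np.asarray(X)-p['pose'][:3,3]); u=p['mtx']@c; return u[:2]/u[2]
E
python3 - <<'E'
from h import *
print(manip.get_obs(), manip.hold_point_z)
ps={n:manip.camera(n) for n in('side','top','wrist')}
for n,p in ps.items():
    print(n,p['pose'][:3,3].round(3))
    for l,z in(('stage',0),('lower_stage',0),('collar',.046),('wide_stage',0)):
        for r in manip.pinpoint(p,l): print(l,np.round(r['at'],1),round(r['confidence'],2),ray(p,r['at'],z).round(3))
cv2.imwrite('pics/a.png',cv2.resize(cv2.cvtColor(np.hstack([ps['top']['frame'],ps['side']['frame']]),cv2.COLOR_RGB2BGR),(800,300)))
save(ps['top'],'top0');save(ps['side'],'side0')
E
```

```text
{'clock': 0.0, 'joint_pos': array([ 1.21537591,  0.33288702, -0.06469577,  1.46095704,  0.02161954,
        1.34991059, -0.08851986]), 'joint_velocities': array([-1.19691140e-03,  9.87002969e-05, -8.38797638e-04,  6.03126254e-04,
       -2.54396714e-04,  9.11927233e-04, -6.62745939e-04]), 'tau': array([ 1.77238085e-04, -6.25438571e+01,  4.93806170e-02, -3.91619539e+01,
        1.62993389e-02,  9.50999645e-03,  1.92700691e-05]), 'position': array([ 0.2040367 , -0.59030342,  0.201499  ]), 'ee_rot': array([ 9.86185335e-01,  1.65644042e-01, -1.65195590e-04, -7.14064729e-04]), 'ft_force': array([-0.51253079, -0.29673243, -0.46564323]), 'torque': array([ 0.02006714, -0.03410093,  0.03185991]), 'grip_width': 0.9987204475558054} 0.0187
side [0.442 0.665 0.535]
stage [290.4 419.1] 0.79 [0.512 0.307 0.   ]
lower_stage [276.7 298.1] 0.94 [0.569 0.077 0.   ]
lower_stage [413.1 337.6] 0.69 [0.342 0.149 0.   ]
collar [274.6 282.5] 0.88 [0.568 0.09  0.046]
collar [418.4 314.6] 0.76 [0.339 0.145 0.046]
wide_stage [315.5 191.7] 0.7 [ 0.541 -0.305  0.   ]
top [0.441 0.023 0.957]
stage [173.3 207.7] 0.77 [0.517 0.307 0.   ]
stage [282.4 182.8] 0.65 [0.575 0.079 0.   ]
lower_stage [248.2 287.8] 0.82 [0.351 0.146 0.   ]
lower_stage [279.5 185.2] 0.65 [0.57  0.085 0.   ]
lower_stage [171.5 210.6] 0.31 [0.51  0.311 0.   ]
collar [242.2 294. ] 0.93 [0.343 0.152 0.046]
collar [281.2 183.6] 0.87 [0.567 0.079 0.046]
wide_stage [469.4 202.5] 0.91 [ 0.543 -0.324  0.   ]
wrist [ 0.278 -0.565  0.374]
```

View pics/top0.png

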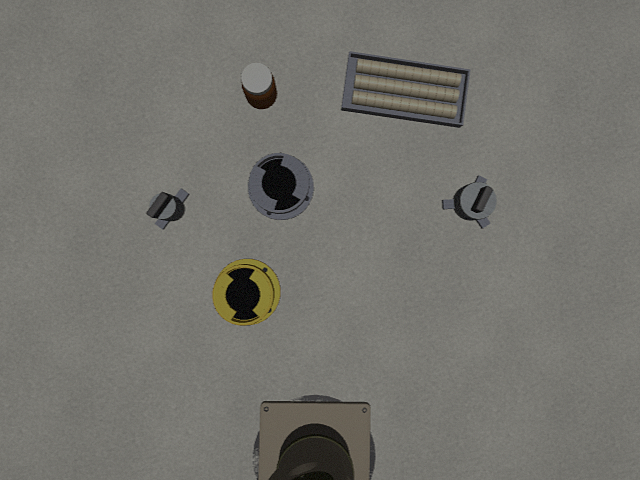

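View pics/side0.png

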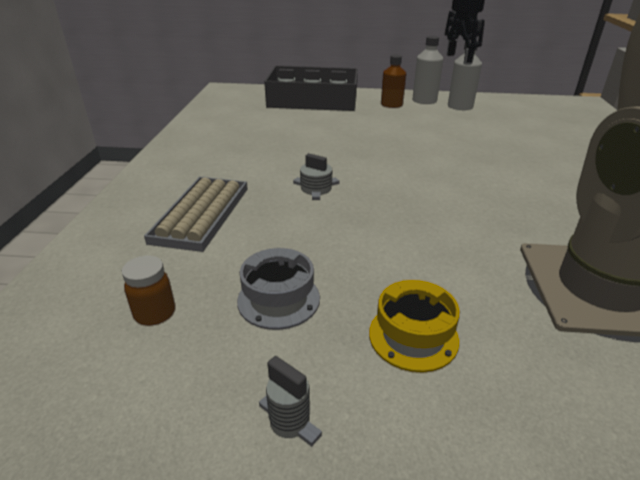

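Candidates: narrow two-lug stage at top (168,208) / side (288,400), tall, two lugs, the one to take. Three-lug wide stage at top (475,202) / side (316,178), leave it. The grey lower stage at top (281,185) / side (278,285) is the target, and the yellow one at top (246,292) is the look-alike. I'll confirm in one enlarged crop and measure angles.

```bash
python3 - <<'E'
from h import *
p=manip.camera('top')
g=cv2.cvtColor(p['frame'],cv2.COLOR_RGB2GRAY)
# collar gaps: dark pixels at lip height, radius 36..50 mm
c=ray(p,proj(p,[.568,.082,.046]),.046)
ys,xs=np.mgrid[140:230,235:325]
P=np.array([ray(p,(u,v),.062) for u,v in zip(xs.ravel(),ys.ravel())]); gv=g[140:230,235:325].ravel()
dark=gv<45
print('dark centroid',P[dark].mean(0).round(4), dark.sum())
c=P[dark].mean(0); d=P-c; r=np.hypot(d[:,0],d[:,1]); s=dark&(r>.037)&(r<.052)
a=np.arctan2(d[s,1],d[s,0]); print('gap axis deg',np.degrees(np.angle(np.exp(2j*a).mean())/2), s.sum())
# stage lugs
b=p['frame'][140:240,130:330]
cv2.imwrite('pics/b.png',cv2.cvtColor(cv2.resize(b,None,fx=4,fy=4,interpolation=cv2.INTER_CUBIC),cv2.COLOR_RGB2BGR))
E
```

```text
dark centroid [0.5637 0.0822 0.062 ] 1383
gap axis deg 22.342972918094937 305
```

View pics/b.png

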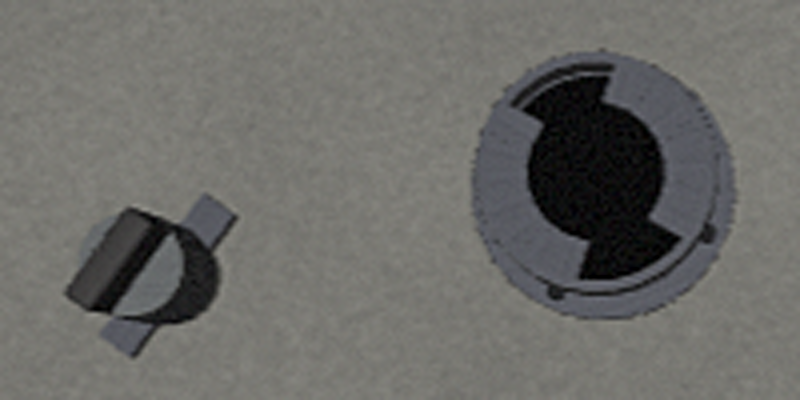

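The crop shows two opposite lugs on the stage, with ends at crop (222,204) and (118,347), and grey collar gaps at crop (570,95) and (630,250). Next I convert these to poses.

```bash
python3 - <<'E'
from h import *
p=manip.camera('top')
f=lambda x,y,z: ray(p,(130+(x+.5)/4-.5,140+(y+.5)/4-.5),z)
a,b=f(222,204,.008),f(118,347,.008)
print('stage',(a+b)/2,np.linalg.norm(a-b),np.degrees(np.arctan2(*(a-b)[1::-1])))
# bar top ends
a,b=f(136,211,.1),f(80,305,.1);print('bar',np.degrees(np.arctan2(*(a-b)[1::-1])),np.linalg.norm(a-b),(a+b)/2)
q=[f(x,y,.069) for x,y in((545,125),(603,100),(650,220),(588,238))]
c=np.mean(q,0);print('collar',c,[np.linalg.norm(k-c).round(4) for k in q],[np.degrees(np.arctan2(*(k-c)[1::-1])).round(1) for k in q])
q=[f(527,170,.069),f(666,165,.069)];print(np.mean(q,0),np.linalg.norm(q[0]-q[1]))
s=manip.camera('side'); 
for l,z in(('stage',0),('collar',.046)):
  for r in manip.pinpoint(s,l): print(l,r['at'],r['confidence'],ray(s,r['at'],z))
R=cv2.Rodrigues
from scipy.spatial.transform import Rotation as Ro
o=manip.get_obs();M=Ro.from_quat(o['ee_rot']).as_matrix();print(o['position'],M.round(3),'yaw of tool y',np.degrees(np.arctan2(M[1,1],M[0,1])))
E
```

```text
stage [0.51429392 0.30734159 0.008     ] 0.09196527560616302 -34.171445378144945
bar -28.86880036579133 0.051384961906889355 [0.51470307 0.30890259 0.1       ]
collar [0.56627944 0.08241554 0.069     ] [np.float64(0.0339), np.float64(0.0352), np.float64(0.0358), np.float64(0.0335)] [np.float64(49.7), np.float64(-3.9), np.float64(-131.4), np.float64(174.2)]
[0.5678799  0.08241398 0.069     ] 0.0684503105112853
stage [290.4, 420.3] 0.91 [0.51211219 0.3086319  0.        ]
collar [417.7, 318.0] 0.77 [0.34098695 0.15252582 0.046     ]
collar [275.7, 278.5] 0.71 [0.56805988 0.08001753 0.046     ]
[ 0.20418254 -0.59071133  0.20235792] [[ 0.945  0.327  0.   ]
 [ 0.327 -0.945 -0.   ]
 [ 0.     0.    -1.   ]] yaw of tool y -70.93333695489734
```

The stage is at (0.514, 0.308) with its axis at about -33°. The collar is at (0.567, 0.082) with its gap axis at about 22°. The tool has to end with y at about 57°, so a total turn of +128° that mostly follows joint 1.

Request:
jog_arm:
  translation:
    - [360,440,0]
    - [360,440,0]
    - [360,440,0]
    - [360,440,0]
    - [360,440,0]
    - [360,440,0]
    - [360,440,0]
    - [360,440,0]
    - [360,440,0]
    - [360,440,0]
    - [360,440,0]
    - [360,440,0]
  turn: [5,10,15,20,25,30,35,40,45,50,55,60]
  grip: 85

```text
clock: 2.0
position: [0.5218, -0.2021, 0.2027]
ee_rot: [0.77, 0.638, 0.0, 0.0]
ft_force: [0.4, -1.2, -0.7]
grip_width: 0.991
```

Request:
jog_arm:
  translation:
    - [10,500,0]
    - [10,500,0]
    - [10,500,0]
    - [10,500,0]
    - [10,500,0]
    - [10,500,0]
    - [10,500,0]
    - [10,500,0]
    - [10,500,0]
    - [10,500,0]
    - [10,500,0]
    - [-8,508,0]
  turn: [6,12,18,24,30,36,42,48,54,60,65,68]

```text
clock: 3.0
position: [0.5191, 0.2953, 0.2024]
ee_rot: [0.28, 0.96, 0.001, 0.0]
ft_force: [-0.4, 0.0, 0.9]
grip_width: 0.994
```

```bash
python3 - <<'E'
from h import *
p=manip.camera('wrist');save(p,'w1')
o=manip.get_obs();print(o['position'],o['ee_rot'],o['joint_pos'].round(2))
for r in manip.pinpoint(p,'stage'): print(r, ray(p,r['at'],0))
E
```

```text
[0.51254746 0.30500198 0.20284845] [ 0.27373387  0.96180101  0.00258821 -0.00137739] [ 0.09  0.4  -0.91  1.5   0.32  1.39  0.18]
{'at': [319.9, 193.6], 'confidence': 0.72} [0.51586057 0.30696336 0.        ]
```

View pics/w1.png

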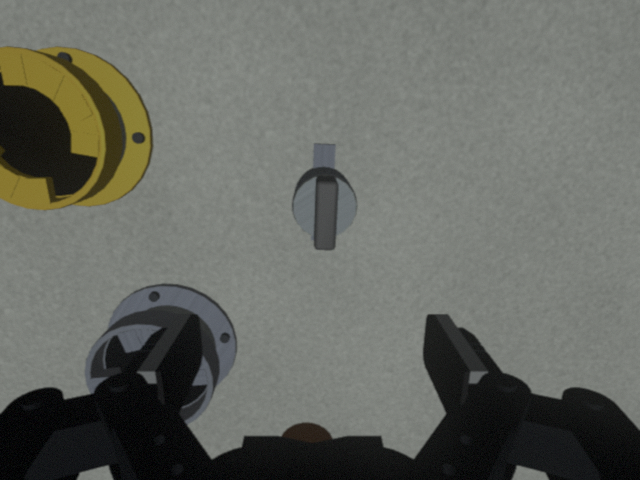

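The wrist view shows the bar at cols 315–337, rows 178–249. It is aligned with the tool and centred between the jaws. Descending now.

Request:
jog_arm:
  translation:
    - [2,2,-30]
    - [2,2,-60]
    - [2,2,-85]
    - [2,2,-105]
    - [2,2,-120]
    - [2,2,-127]
    - [2,2,-128]
    - [2,2,-128]
  turn: [0,0,0,0,0,0,0,0]

```text
clock: 3.77
position: [0.5156, 0.3043, 0.0754]
ee_rot: [0.275, 0.961, 0.002, -0.001]
ft_force: [-0.6, 0.4, -0.1]
grip_width: 0.991
```

Request:
jog_arm:
  translation:
    - [0,0,0]
    - [0,0,0]
    - [0,0,0]
    - [0,0,0]
    - [0,0,0]
    - [0,0,0]
    - [0,0,0]
    - [0,0,0]
    - [0,0,0]
    - [0,0,0]
  turn: [0,0,0,0,0,0,0,0,0,0]
  grip: 0
  grip_force: 70

```text
clock: 4.6
position: [0.5155, 0.3043, 0.0753]
ee_rot: [0.275, 0.961, 0.002, -0.001]
ft_force: [0.7, -0.1, 0.8]
grip_width: -0.004
```

The opening reads shut, so the bar may not be between the pads. Checking before anything else.

```bash
python3 - <<'E'
from h import *
p=manip.camera('wrist');q=manip.camera('side')
o=manip.get_obs();print(o['position'],o['grip_width'],o['ft_force'])
im=np.hstack([cv2.resize(p['frame'],(400,300)),cv2.resize(q['frame'][250:460,150:430],(400,300))])
cv2.imwrite('pics/c.png',cv2.cvtColor(im,cv2.COLOR_RGB2BGR))
E
```

```text
[0.51553023 0.3042393  0.07533577] 0.005471120747490584 [ 0.64933628 -0.8297286   0.36431387]
```

View pics/c.png

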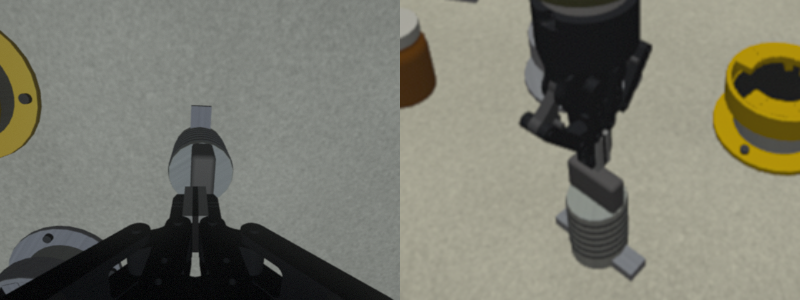

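Wrist crop: the shut fingers, at (195,215), are off the bar, which sits at (203,165). The fingers closed beside the bar end. I'll compare where the TCP should project with where the fingertips actually show.

```bash
python3 - <<'E'
from h import *
o=manip.get_obs();t=o['position']
from scipy.spatial.transform import Rotation as Ro
M=Ro.from_quat(o['ee_rot']).as_matrix(); print(M.round(3),o['joint_pos'].round(3))
for n in('side','wrist','top'):
    p=manip.camera(n); print(n,'TCP px',proj(p,t).round(1),'hold',proj(p,t-.0187*M[:,2]).round(1),
     'bar top c',proj(p,[.5148,.3075,.102]).round(1))
    if n!='top':
        save(p,'d_'+n)
    if n=='wrist': print('cam rel tool',(M.T@(p['pose'][:3,3]-t)).round(4))
    for r in manip.pinpoint(p,'stage'): print(r['at'],r['confidence'],ray(p,r['at'],0).round(4))
a=cv2.imread('pics/d_side.png')[300:450,210:350]; b=cv2.imread('pics/d_wrist.png')[150:450,220:420]
cv2.imwrite('pics/d.png',np.hstack([cv2.resize(a,(400,430)),cv2.resize(b,(400,430))]))
E
```

```text
[[-0.848  0.53  -0.001]
 [ 0.529  0.848  0.005]
 [ 0.003  0.004 -1.   ]] [ 0.055  0.518 -0.853  1.648  0.413  1.166  0.115]
side TCP px [286.  379.6] hold [285.3 369.3] bar top c [285.3 367.2]
[288.8, 416.5] 0.78 [0.515  0.3033 0.    ]
wrist TCP px [311.5 287.6] hold [311.4 305.1] bar top c [317.3 308.5]
cam rel tool [ 0.0776  0.0004 -0.1724]
[316.2, 237.8] 0.62 [0.515  0.3085 0.    ]
top TCP px [163.3 204.9] hold [160.2 204. ] bar top c [157. 204.]
[173.4, 208.3] 0.9 [0.5153 0.3071 0.    ]
```

View pics/d.png

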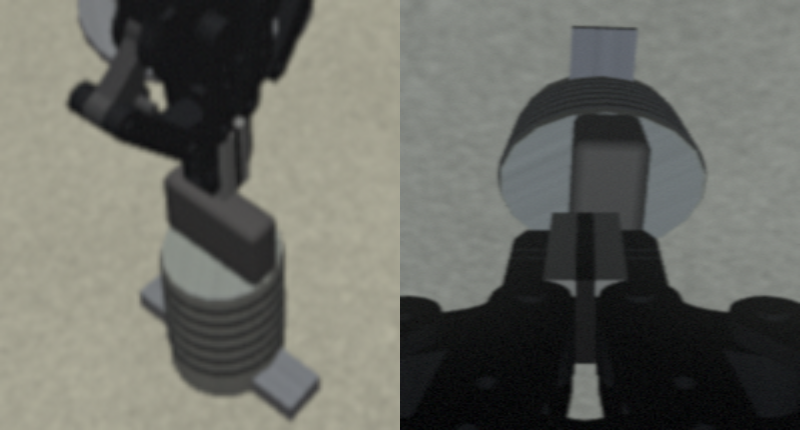

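Both views show the tips about 14 px above where the TCP projects in the side view, at the correct column. So the real finger ends sit higher than the reported TCP, above the bar top. I'll estimate how much from both cameras.

```bash
python3 - <<'E'
from h import *
o=manip.get_obs();t=o['position']
from scipy.spatial.transform import Rotation as Ro
M=Ro.from_quat(o['ee_rot']).as_matrix()
s=manip.camera('side');w=manip.camera('wrist')
for d in(0,.01,.02,.025,.03,.035,.04):
    print(d,'side',proj(s,t-d*M[:,2]).round(1),'wrist front pad edge',proj(w,t+M@[.011,0,-d]).round(1), 'wrist px per 22mm',(proj(w,t+M@[.011,.011,-d])-proj(w,t+M@[.011,-.011,-d])).round(1))
E
```

```text
0 side [286.  379.6] wrist front pad edge [311.5 266.5] wrist px per 22mm [46.1 -0. ]
0.01 side [285.6 374.2] wrist front pad edge [311.5 274.4] wrist px per 22mm [48.6 -0. ]
0.02 side [285.3 368.6] wrist front pad edge [311.5 283.3] wrist px per 22mm [51.4 -0. ]
0.025 side [285.1 365.8] wrist front pad edge [311.4 288.2] wrist px per 22mm [52.9 -0. ]
0.03 side [284.9 362.9] wrist front pad edge [311.4 293.3] wrist px per 22mm [54.5 -0. ]
0.035 side [284.8 360. ] wrist front pad edge [311.4 298.8] wrist px per 22mm [56.3 -0. ]
0.04 side [284.6 357.1] wrist front pad edge [311.3 304.6] wrist px per 22mm [58.1 -0. ]
```

Tips are about 30 mm above the reported TCP (wrist says 34, side 25). Open, then descend with that correction, checking force.

Request:
jog_arm:
  translation:
    - [1,3,4]
    - [1,3,4]
    - [1,3,4]
    - [1,3,4]
    - [1,3,4]
    - [1,3,4]
    - [1,3,-4]
    - [1,3,-12]
    - [1,3,-20]
    - [1,3,-26]
    - [1,3,-28]
    - [1,3,-28]
  turn: [0,0,0,0,0,0,0,0,0,0,0,0]
  grip: 85

```text
clock: 6.1
position: [0.516, 0.307, 0.0464]
ee_rot: [0.275, 0.961, 0.002, -0.002]
ft_force: [-0.1, 0.0, -0.3]
grip_width: 0.996
```

Request:
jog_arm:
  translation:
    - [0,0,0]
    - [0,0,0]
    - [0,0,0]
    - [0,0,0]
    - [0,0,0]
    - [0,0,0]
    - [0,0,0]
    - [0,0,0]
    - [0,0,0]
    - [0,0,0]
  turn: [0,0,0,0,0,0,0,0,0,0]
  grip: 0
  grip_force: 70

```text
clock: 6.93
position: [0.5162, 0.3071, 0.0466]
ee_rot: [0.275, 0.961, 0.002, -0.002]
ft_force: [0.3, -0.6, 2.3]
grip_width: 0.17
```

Opening is 0.17, about 15 mm, so the bar is held. Lifting, carrying over the collar, and turning the lugs to the gap axis (+54°).

Request:
jog_arm:
  translation:
    - [0,0,15]
    - [0,0,35]
    - [0,0,60]
    - [0,0,90]
    - [0,0,110]
    - [5,-25,110]
    - [15,-60,110]
    - [22,-95,110]
    - [30,-130,110]
    - [38,-165,110]
    - [45,-200,110]
    - [51,-225,110]
  turn: [0,0,0,0,3,9,16,23,30,37,44,51]

```text
clock: 7.93
position: [0.5675, 0.0781, 0.1571]
ee_rot: [-0.167, 0.986, 0.0, -0.002]
ft_force: [0.4, 0.3, -3.0]
grip_width: 0.173
```

Request:
jog_arm:
  translation:
    - [1,-4,0]
    - [1,-4,0]
    - [1,-4,0]
    - [1,-4,0]
  turn: [5,8,8,8]

```text
clock: 8.27
position: [0.5682, 0.0744, 0.1576]
ee_rot: [-0.235, 0.972, 0.0, -0.003]
ft_force: [0.3, 0.5, -2.6]
grip_width: 0.174
```

```bash
python3 - <<'E'
from h import *
o=manip.get_obs();t=o['position'];q=o['ee_rot'];print(t,2*np.degrees(np.arctan2(q[1],q[0]))-90,o['grip_width'],o['ft_force'],o['joint_pos'].round(2))
w=manip.camera('wrist');s=manip.camera('side');tp=manip.camera('top')
z=t[2]-.0464
for n,p in(('w',w),('s',s),('t',tp)):
    for r in manip.pinpoint(p,'stage'): print(n,r['at'],r['confidence'],ray(p,r['at'],z).round(4))
    for r in manip.pinpoint(p,'collar'): print(n,'collar',r['at'],r['confidence'],ray(p,r['at'],.046).round(4))
im=np.hstack([cv2.resize(w['frame'],(400,300)),cv2.resize(s['frame'][200:350,180:380],(400,300))])
cv2.imwrite('pics/e.png',cv2.cvtColor(im,cv2.COLOR_RGB2BGR))
E
```

```text
[0.56822777 0.07439636 0.15757786] 117.1339906439569 0.17431080035838944 [ 0.28477524  0.54272067 -2.5825436 ] [ 0.62  0.44 -1.05  1.62  0.39  1.32  1.55]
w [313.6, 255.0] 0.69 [0.5674 0.0748 0.1112]
s [279.1, 241.8] 0.92 [0.5614 0.0668 0.1112]
s collar [417.2, 317.5] 0.74 [0.3417 0.1515 0.046 ]
s collar [273.2, 274.4] 0.63 [0.574  0.0698 0.046 ]
t collar [244.0, 292.3] 0.88 [0.3461 0.1485 0.046 ]
```

View pics/e.png

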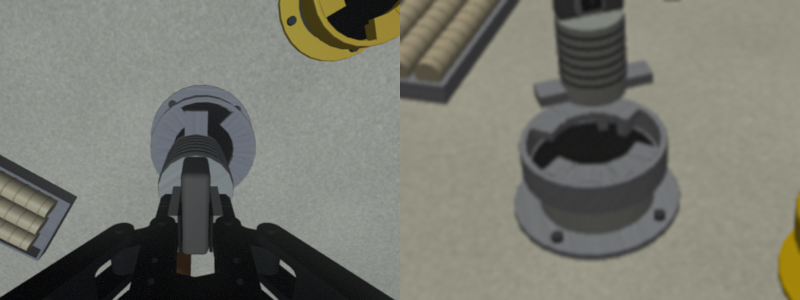

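The stage is held upright. The turn overshot, leaving the axis at 27° where I want 22°, and y is 8 mm short. Correcting and stopping just above the lips.

Request:
jog_arm:
  translation:
    - [-1,8,0]
    - [-1,8,0]
    - [-1,8,-10]
    - [-1,8,-20]
    - [-1,8,-30]
    - [-1,8,-36]
    - [-1,8,-36]
  turn: [-3,-5,-5,-5,-5,-5,-5]

```text
clock: 9.3
position: [0.5663, 0.0817, 0.1189]
ee_rot: [-0.193, 0.981, 0.0, -0.004]
ft_force: [0.1, 0.5, -3.0]
grip_width: 0.172
```

```bash
python3 - <<'E'
from h import *
o=manip.get_obs();t=o['position'];q=o['ee_rot'];print(t,2*np.degrees(np.arctan2(q[1],q[0]))-90,o['grip_width'],o['ft_force'])
w=manip.camera('wrist');s=manip.camera('side')
for r in manip.pinpoint(w,'stage'): print(r['at'],r['confidence'],ray(w,r['at'],t[2]-.0466).round(4))
# overlay: predicted collar gap edges at lip top (green) about (0.567,0.082), 22.2 deg
for p in(w,s):
    f=p['frame'].copy()
    for a in(-8,52.2,172,232.2):
        A=np.radians(a);e=[np.array([.567+r*np.cos(A),.082+r*np.sin(A),.069]) for r in(.034,.054)]
        cv2.line(f,*[tuple(map(int,proj(p,x).round())) for x in e],(0,255,0),1)
    p['f']=f
im=np.hstack([cv2.resize(w['f'][100:340,160:480],(400,300)),cv2.resize(s['f'][200:350,180:380],(400,300))])
cv2.imwrite('pics/f.png',cv2.cvtColor(im,cv2.COLOR_RGB2BGR))
E
```

```text
[0.56631204 0.08173641 0.11891449] 112.25056675763415 0.17211188698733246 [ 0.05253073  0.48929128 -2.97485212]
[312.6, 252.4] 0.88 [0.5642 0.0811 0.0723]
```

View pics/f.png

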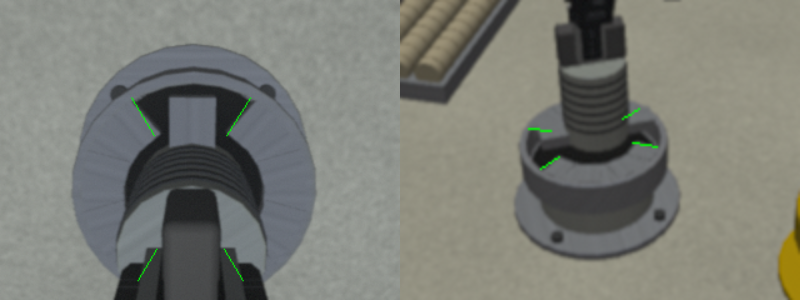

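The predicted gap edges match the lips, and the lug sits centred in the gap in both views. Lowering gently.

Request:
jog_arm:
  translation:
    - [1,0,-5]
    - [1,0,-10]
    - [1,0,-14]
    - [1,0,-18]
    - [1,0,-21]
    - [1,0,-23]
    - [1,0,-24]
    - [1,0,-24]
  turn: [0,0,0,0,0,0,0,0]

```text
clock: 10.12
position: [0.5685, 0.0824, 0.097]
ee_rot: [-0.193, 0.981, 0.0, -0.003]
ft_force: [0.8, -0.5, -1.7]
grip_width: 0.174
```

Request:
jog_arm:
  translation:
    - [0,0,-1]
    - [0,0,-2]
    - [0,0,-2]
  turn: [0,0,0]

```text
clock: 10.37
position: [0.5684, 0.0823, 0.095]
ee_rot: [-0.193, 0.981, 0.0, -0.003]
ft_force: [-0.3, 0.1, -3.2]
grip_width: 0.174
```

Request:
jog_arm:
  translation:
    - [-1,0,-1]
    - [-1,0,-2]
    - [-1,0,-2]
    - [-1,0,-2]
  turn: [0,0,0,0]

```text
clock: 10.7
position: [0.5674, 0.0823, 0.0929]
ee_rot: [-0.193, 0.981, 0.0, -0.003]
ft_force: [-0.5, -0.7, -2.3]
grip_width: 0.177
```

Request:
jog_arm:
  translation:
    - [0,0,0]
    - [0,0,0]
    - [0,0,0]
    - [0,0,0]
    - [0,0,0]
    - [0,0,0]
  turn: [-5,-10,-15,-20,-25,-30]

```text
clock: 11.2
position: [0.5674, 0.0823, 0.093]
ee_rot: [0.07, 0.998, 0.001, -0.002]
ft_force: [-0.4, -0.1, -2.4]
grip_width: 0.173
```

Turning freely; 30° done, 60° to go.

Request:
jog_arm:
  translation:
    - [0,0,0]
    - [0,0,0]
    - [0,0,0]
    - [0,0,0]
    - [0,0,0]
    - [0,0,0]
    - [0,0,0]
    - [0,0,0]
    - [0,0,0]
    - [0,0,0]
    - [0,0,0]
    - [0,0,0]
  turn: [-6,-12,-18,-24,-30,-36,-42,-48,-53,-57,-60,-60]

```text
clock: 12.2
position: [0.5674, 0.0825, 0.093]
ee_rot: [0.56, 0.828, 0.002, -0.002]
ft_force: [0.7, -0.1, -2.5]
grip_width: 0.177
```

Request:
jog_arm:
  translation:
    - [0,0,-1]
    - [0,0,-1]
    - [0,0,-1]
  turn: [0,0,0]

```text
clock: 12.45
position: [0.5677, 0.0826, 0.0926]
ee_rot: [0.559, 0.829, 0.002, -0.001]
ft_force: [-1.5, 0.2, 4.7]
grip_width: 0.172
```

Floor contact at TCP 0.0926 as expected, and the tool has turned the full 90°. Releasing and lifting away.

Request:
jog_arm:
  translation:
    - [0,0,0]
    - [0,0,0]
    - [0,0,0]
    - [0,0,0]
    - [0,0,0]
    - [0,0,0]
    - [0,0,0]
    - [0,0,20]
    - [0,0,45]
    - [0,0,75]
    - [0,0,105]
    - [0,0,120]
  turn: [0,0,0,0,0,0,0,0,0,0,0,0]
  grip: 85

```text
clock: 13.45
position: [0.5687, 0.0831, 0.2164]
ee_rot: [0.559, 0.829, 0.004, 0.0]
ft_force: [0.4, 0.5, 0.3]
grip_width: 0.995
```

Request:
jog_arm:
  translation:
    - [-30,0,0]
    - [-60,0,0]
    - [-60,0,0]
    - [-60,0,0]
  turn: [0,0,0,0]

```text
clock: 13.78
position: [0.5081, 0.0829, 0.2169]
ee_rot: [0.559, 0.829, 0.003, 0.001]
ft_force: [0.9, -0.5, 0.6]
grip_width: 0.995
```

```bash
python3 - <<'E'
from h import *
o=manip.get_obs();print(o['clock'],o['position'],o['grip_width'],o['ft_force'])
w=manip.camera('wrist');s=manip.camera('side');t=manip.camera('top')
for n,p in(('w',w),('s',s),('t',t)):
    for l,z in(('stage',.046),('wide_stage',0)):
        for r in manip.pinpoint(p,l): print(n,l,r['at'],r['confidence'],ray(p,r['at'],z).round(4))
im=np.hstack([cv2.resize(w['frame'],(400,300)),cv2.resize(s['frame'][200:350,180:380],(400,300))])
cv2.imwrite('pics/g.png',cv2.cvtColor(im,cv2.COLOR_RGB2BGR))
E
```

```text
13.7833 [0.50806859 0.08292622 0.21686479] 0.9945058322260355 [ 0.86571918 -0.50795892  0.63687078]
w stage [370.1, 234.1] 0.98 [0.5677 0.0827 0.046 ]
s stage [278.9, 277.0] 0.56 [0.5634 0.0757 0.046 ]
s wide_stage [315.6, 191.4] 0.62 [ 0.5405 -0.3066  0.    ]
t wide_stage [466.3, 201.4] 0.58 [ 0.5453 -0.317   0.    ]
```

View pics/g.png

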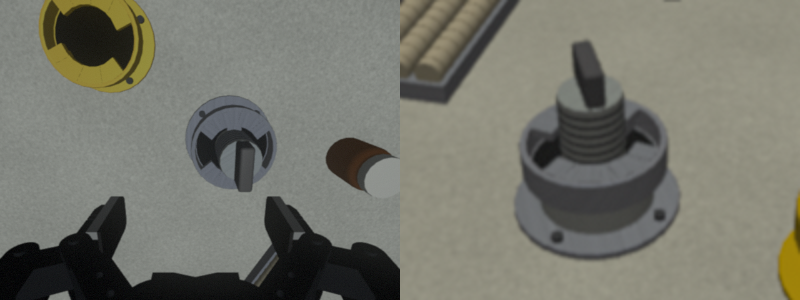

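The stage stands upright in the collar at side-crop (590,110). Its lugs are hidden under the lips, both gaps are empty, and the bar lies across the gap axis. The gripper is clear, so I'm handing in.

```bash
python3 -c "
from workcell import manip
print(manip.hand_in())"
```

```text
the job is handed in; nothing more can be done
None
```

The narrow two-lug stage is in the grey lower stage's collar, turned 90° clockwise with its lugs under the lips. I released it and handed the job in at about 14 s; no verdict was reported.

**Last checks:**
- **Position:** the wrist camera puts the stage at (0.568, 0.083), about 1 mm from the collar axis I measured at (0.567, 0.082).
- **Seating:** the stage touched the collar floor at the expected height (+4.7 N).
- **Lock angle:** the tool turned from 112° to 22°, which puts the bar about 90° from the gap axis. Both gaps look empty in the final pictures.
- **Clearances:** the gripper is open and clear of the stage. The wide stage reads within about 1 cm of where it started, which is the networks' scatter, and I never went near it.

**What failed or disagreed:**
- **First grasp:** it closed on nothing, because the real fingertips sit about 30 mm higher than the reported tool point. I estimated this from the wrist (34 mm) and side (25 mm) pictures, corrected for it, and the second grasp held.
- **Turn over the collar:** it overshot by 5°, which I corrected before lowering.
- **Side camera:** its final network reading, (0.563, 0.076), is about 8 mm off the wrist reading, at a low confidence of 0.56.
- **Top camera:** it did not report the stage at all in the last look.

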